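Pour the red heel tips from a two-section swivel dish

TASK

The white dish on the green tipping stand has red heel tips in one section and black ones in the other. While the dish lies level, turn it by its blue tab until the red section faces the grey tray, then lift the yellow bar so that the dish tips and both red tips pour into the tray while the black ones stay in the dish. Finally lower the dish back to level, let go, and leave the other things on the bench where they are.

Things in the scene. Friction and masses are not known exactly. Their poses are not given: they have to be found in the camera images.
- stand: Green steel tipping stand fixed to the bench, foot 230 x 190 x 14 mm. Origin on the bench directly under the centre of the level dish; z up, its -x axis points to the tray (the pouring direction), +x to the yellow bar, y along the tipping hinge.
- tip_hinge (a point): Midpoint of the level hinge axis about which cradle and dish tip; in the stand's frame at (-75, 0, 80) mm, the axis runs along the stand's y.
- cradle (a joint): Tipping angle of the cradle that carries the dish, rad: 0 level (start), grows as the yellow bar is lifted and swings up and over towards the tray, stop at 1.4. Stiff hinge: it stays where it is left; lifting takes about 7 N at the bar, lowering a push of a few N. The tips slide out somewhere between 0.5 and 0.85, and the dividing wall holds the section behind it back at any angle up to the stop.
- tip_bar (a point): Centre of the yellow round bar (14 mm thick, 90 mm free length along the stand's y between two steel arms) behind the dish; at the start 160 mm along the stand's +x from its origin, 130 mm up. Nearest part of the dish rim is 52 mm from the bar's axis. It moves with the cradle on an arc about the hinge (235 mm along and 50 mm above the hinge when level); being round it can turn between the fingers, so a gripper may stay pointing down throughout.
- dish (a joint): Angle of the dish on the cradle's swivel, rad, positive counter-clockwise from above, stops at -2.4 and 2.4, rubs with 0.12 N m and stays where it is left. At 0 the dividing wall lies along the stand's x (pouring direction), with one section on the stand's +y side and the other on its -y side. At +1.571 the section that was at +y faces the tray, at -1.571 the one that was at -y. Starts within 0.4 of 0.
- dish_tab (a point): Centre of the blue upright tab on the middle of the dividing wall by which the dish is turned: 60 mm long along the wall, 12 mm thick, its top 18 mm above this point; point x along its length. The tab stands clear above the dish rim: its free part reaches from 26 mm below this point, the wall's top. On the swivel axis, 154 mm above the bench when level.
- dish_floor (a point): Centre of the dish floor (top face), on the swivel axis, 96 mm above the bench when level. White polished dish, floor 140 mm across, low walls flaring outward at about 23 degrees to a rim 216 mm across and 15 mm above the floor; the dividing wall, 5 mm thick, rises 32 mm above the floor.
- tray: Grey open catch tray fixed on the bench at the pouring side, 200 (its x) x 240 (its y) x 40 mm, walls 4 mm; origin at the centre of its underside. It lies where the dish pours.
- red_a: Red hard heel tip, D-shaped, 28 x 26 x 8 mm, 14 g; origin at the centre of its underside. It lies flat in the dish; to be poured into the tray.
- red_b: Red hard heel tip, D-shaped, 28 x 26 x 8 mm, 14 g; origin at the centre of its underside. It lies flat in the dish; to be poured into the tray.
- black_a: Black hard heel tip, D-shaped, 28 x 26 x 8 mm, 14 g; origin at the centre of its underside. It lies flat in the dish, to stay there.
- black_b: Black hard heel tip, D-shaped, 28 x 26 x 8 mm, 14 g; origin at the centre of its underside. It lies flat in the dish, to stay there.
- polish: Bystander: flat black polish tin, 72 mm across, 32 mm high, beyond the stand; origin under its centre.
- brush: Bystander: brush lying on the robot's side of the stand.
- hammer: Bystander: hammer lying at the right of the bench.
- glue: Bystander: amber jar with red lid, 68 mm across, 100 mm high, at the left of the bench; origin under its centre.
- last: Bystander: wooden shoe last about 190 mm long and 90 mm high, at the far left; origin on its underside.
- awl: Bystander: screwdriver-like awl lying at the right, near the robot.
- spool: Bystander: green thread spool, 48 mm across, 60 mm high, at the far right; origin under its centre.

How it is judged (in metres and radians):
On the way, in this order (a step that is already met when the one before it is completed fails the run):
1. with the dish level, it is turned so that both red tips lie on the tray's side of the swivel axis and both black ones on the bar's side (value of joint cradle below 0.15 rad and x of each of red_a, red_b in the frame of stand below -0.015 m and x of each of black_a, black_b in the frame of stand above 0.015 m), for 0.2 s.
2. the dish is tipped by at least 0.4 rad (value of joint cradle above 0.4 rad), for 0.2 s.
At the end, for the whole second after the job is handed in: Both red tips rest inside the grey tray, both black tips rest in the dish (within 105 mm of its floor's centre), and the cradle is back level (under 0.10 rad) and still (x of red_a in the frame of tray between -0.098 and 0.098 m and y of red_a in the frame of tray between -0.118 and 0.118 m and z of each of red_a, red_b in the frame of tray below 0.035 m and linear speed of each of red_a, red_b, black_a, black_b below 0.03 m/s and x of red_b in the frame of tray between -0.098 and 0.098 m and y of red_b in the frame of tray between -0.118 and 0.118 m and distance between each of black_a, black_b and dish_floor below 0.105 m and value of joint cradle below 0.1 rad and velocity of joint cradle below 0.05 rad/s); the robot touches nothing.
It fails at once if a black tip leaves the dish (distance between any of black_a, black_b and dish_floor above 0.13 m).
It fails at once if another thing on the bench is shifted by more than 40 mm (distance of any of polish, brush, hammer, glue, last, awl, spool from where it was at the start of the episode above 0.04 m).
It also fails if it takes over 69 s, if anything falls off the work surface, if the arm or the gripper's body presses on something with over 40 N, if the wrist force passes 120 N, or if a joint passes its speed limit or range.

ROBOT

A 7-joint arm with a two-finger parallel gripper is mounted at the origin on the work surface. World frame = base frame: x ahead of the robot, y to its left, z up, the work surface at z = 0. Lengths are in mm, angles in rad, forces in N, time in s.
With the tool pointing down it reaches from about 400 to 900 mm from the base axis. Payload 5.5 kg.
Tool frame: the origin (TCP) lies at the very end of the fingers, on their centre line; the grasp point (between the pads) lies 19 mm behind it (manip.grip_point_offset is the distance from the TCP to the grasp point, in mm); z points along the fingers, y is the line along which they close (so a half turn about z gives the same grasp; the last joint's range is limited). The gripper opens to 85 mm and grips with 20 to 120 N. Pads are 22 mm wide; open, the fingers measure 114 mm over their backs; the gripper's body (76 mm by 85 mm) begins 54 mm behind the grasp point. The pads swing forward as they close: fully open they stand 13 mm farther back than shut.
Start: joints at [1.553, 0.501, -0.427, 1.55, 0.221, 1.138, -0.21], TCP at [180.164, -624.532, 231.31] pointing down, gripper open.
Joint ranges: [-2.88, 2.88], [-0.31, 2.03], [-1.54, 1.56], [0.2, 2.42], [-1.41, 4.55], [0.19, 2.02], [-2.57, 2.57]. Speed limits (rad/s): [2.57, 2.57, 3.14, 3.14, 3.14, 3.14, 3.14].

INTERFACE

Orientations are given as a unit quaternion [w, x, y, z].
In Python, from plant import manip, imaging gives the robot as it stands. The module is installed in compiled form; this text tells all that it offers. Calls block until the motion is done:
- manip.movep(position, orientation): joint-space move of the TCP to a pose.
- manip.move_l(position, attitude=None, speed=150, f_stop=None): straight line of the TCP; attitude=None keeps the orientation; speed is the mean speed in mm/s. With f_stop (N) it stops when the force on the tool has changed by that much, and returns True; else False.
- manip.movej(angles): joint-space move.
- manip.move_gripper(opening, newtons=None): finger opening in mm; newtons is the grip in N (None keeps the last); returns when the fingers have stopped.
- manip.pause(seconds).
- manip.inverse_kinematics(position, orientation): joint angles nearest the present ones, or None.
- manip.sense(): the state.
- imaging.camera(name): name is "scene" or "top"; returns the picture (400x640x3 uint8, red, green, blue); there is no depth.
- imaging.calibration(name): a dict with "fx", "fy", "cx", "cy" (pixels), "view" (4x4, takes a point from world to camera coordinates). Camera axes: x right, y down, z forward; pixel columns grow to the right and rows downward; lengths in mm; the calibration is good to about 2 mm. A picture is of the moment at which its call begins. calibration takes no time and is no camera call.
A pose or a line that the arm cannot do raises manip.Unreachable and nothing moves.
- manip.sign_off(): hands the job in; it is judged then, once.
The state is a dict: "t": time; "q": joint angles; "joint_velocities": joint speeds; "effort": joint torques, N m; "tool_pos": TCP position; "eef_rot": TCP orientation; "contact_force": force on the tool from outside, world axes, zero at the start; "moment": the same for the moment, N m; "gripper_width": finger opening in mm; "grasp_force": force on a finger pad.
Only numpy, scipy, OpenCV 4.12 (cv2) and the standard library are available. Lean on these libraries where they do the work, as an engineer would, in place of code of your own. Each camera call takes 0.05 s, during which the arm holds its last target. There are 200 camera calls.

## Working session

There is one attempt and no reset: what is moved stays moved. The work goes in short steps, each a Python script; the robot and the scene stay as the last script left them, time stands still between calls to the robot, and variables do not carry over. Pictures are saved under pics/ and viewed, at most 10 in all, crops included, and the job is handed in when it is done.

```bash
mkdir -p pics; python3 - <<'E'
from plant import manip, imaging
import cv2, numpy as np
for n in("scene","top"):
    im=imaging.camera(n); cv2.imwrite(f"pics/{n}0.png",im[:,:,::-1])
    c=imaging.calibration(n); print(n,c["fx"],c["fy"],c["cx"],c["cy"]); print(np.round(c["view"],3))
print(manip.sense()["t"],manip.sense()["eef_rot"])
E
```

```text
scene 490.7990962791623 490.7990962791623 322.3532540842171 195.8935732999386
[[ 3.700000e-02  9.990000e-01 -1.500000e-02  6.242000e+00]
 [ 8.510000e-01 -3.900000e-02 -5.240000e-01 -4.523160e+02]
 [-5.240000e-01  7.000000e-03 -8.510000e-01  2.103782e+03]
 [ 0.000000e+00  0.000000e+00  0.000000e+00  1.000000e+00]]
top 379.3092200364908 379.3092200364908 322.919217400476 196.79825377251646
[[-1.80000e-02 -1.00000e+00  2.00000e-03 -1.17370e+01]
 [-9.95000e-01  1.80000e-02 -9.60000e-02  5.75974e+02]
 [ 9.60000e-02 -4.00000e-03 -9.95000e-01  1.26536e+03]
 [ 0.00000e+00  0.00000e+00  0.00000e+00  1.00000e+00]]
0.1 [-8.53565564e-04  9.90158915e-01  1.39944952e-01 -7.32436534e-05]
```

View pics/top0.png

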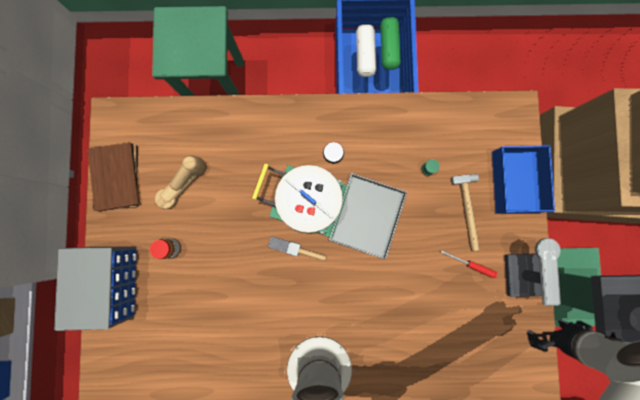

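View pics/scene0.png

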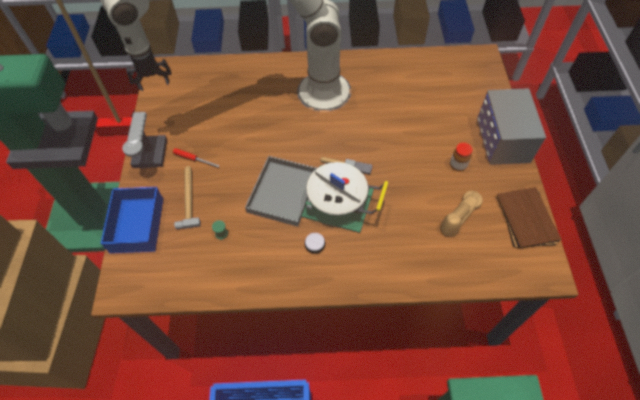

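The top view shows the dish at about (308,199), the yellow bar at (261,183), and the tray centre at (368,216). The tab runs along a wall from upper left to lower right. The black tips are on the far side and the red ones nearer the robot. I'll enlarge this area next.

```bash
python3 - <<'E'
import cv2
im=cv2.imread("pics/top0.png")[140:270,240:415]
cv2.imwrite("pics/crop0.png",cv2.resize(im,None,fx=4.5,fy=4.5,interpolation=cv2.INTER_CUBIC))
E
```

```text
(no output)
```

View pics/crop0.png

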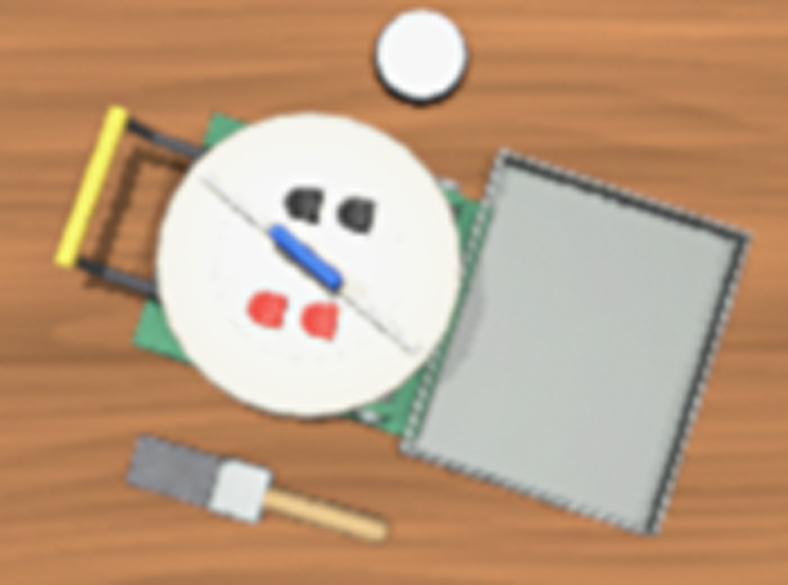

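```bash
cat > h.py <<'E'
from plant import manip, imaging
import numpy as np
from scipy.spatial.transform import Rotation as R
def ray(n,u,v,z):
    c=imaging.calibration(n); V=np.array(c["view"]); d=V[:3,:3].T@[(u-c["cx"])/c["fx"],(v-c["cy"])/c["fy"],1]
    o=-V[:3,:3].T@V[:3,3]; return o+d*(z-o[2])/d[2]
def proj(n,p):
    c=imaging.calibration(n); V=np.array(c["view"]); q=V[:3,:3]@p+V[:3,3]; return np.array([c["fx"]*q[0]/q[2]+c["cx"],c["fy"]*q[1]/q[2]+c["cy"]])
def down(a):  # finger closing line (tool y) at world angle a, pointing down
    y=np.array([np.cos(a),np.sin(a),0]); z=np.array([0,0,-1.]); q=R.from_matrix(np.c_[np.cross(y,z),y,z]).as_quat(); return [q[3],q[0],q[1],q[2]]
E
python3 - <<'E'
from h import *
cr=lambda x,y,z: ray("top",(x+.5)/4.5-.5+240,(y+.5)/4.5-.5+140,z)
b1,b2=cr(118,110,130),cr(66,262,130); bar=(b1+b2)/2
t1,t2=cr(275,232,172),cr(337,285,172); tab=(t1+t2)/2; rim=cr(309,264,111)
print("bar",b1,b2,bar,np.linalg.norm(b1-b2)); print("tab",tab,np.linalg.norm(t1-t2),"rim",rim)
d=(bar-rim)[:2];print("dist",np.hypot(*d),np.hypot(*(bar-tab)[:2]),"ang d",np.arctan2(d[1],d[0]),"ang bar perp",np.arctan2(*(b2-b1)[1::-1])+np.pi/2)
w=(t2-t1); w2=cr(413,352,128)-cr(203,179,128)
print("tabang",np.arctan2(w[1],w[0]),np.arctan2(w2[1],w2[0]))
tr=[cr(x,y,40) for x,y in((503,152),(748,236),(655,532),(405,448))];print("tray",np.mean(tr,0),tr)
for n in("red",(268,311)),("red",(320,321)),("bl",(306,204)),("bl",(357,215)):print(n[0],cr(*n[1],104)[:2])
# scene check
print("scene px of tab, bar",proj("scene",tab),proj("scene",bar))
E
```

```text
bar [673.13186691 156.78019296 130.        ] [566.45856279 193.42304935 130.        ] [619.79521485 175.10162116 130.        ] 112.79136818102434
tab [561.8510892   24.64798342 172.        ] 55.05920614603292 rim [563.75195058  24.80045593 111.        ]
dist 160.40974951677154 161.22598675930035 ang d 1.2138916219098115 ang bar perp 4.381511668244581
tabang -2.2969755718800107 -2.278677729919498
tray [ 509.2075052  -172.65419836   40.        ] [array([ 652.60283254, -120.36349108,   40.        ]), array([ 585.49971364, -302.85625596,   40.        ]), array([ 366.81984171, -225.45359595,   40.        ]), array([431.90763291, -41.94345046,  40.        ])]
red [531.40467542  54.65724626]
red [523.62076916  17.83281221]
bl [607.50523813  26.56003595]
bl [598.92884356  -9.74797608]
scene px of tab, bar [336.91571505 176.56956017] [381.87486393 195.86217649]
```

Everything agrees: the bar is 160 mm from the axis, the tab is at (562,25), and the stand's x axis is at 1.22 rad. The dish is at about -0.365 rad with the reds on the +y side, so it has to turn to +1.571. Next I'll check the joint ranges for the turn and the tip.

```bash
cat >> h.py <<'E'
PHI=1.222; C=np.array([562.5,24.7]); W0=0.857; W1=PHI+np.pi/2; X=np.array([np.cos(PHI),np.sin(PHI)])
def barp(th):  # TCP position with the grasp point on the bar
    x=-75+235*np.cos(th)-50*np.sin(th); z=80+235*np.sin(th)+50*np.cos(th)
    return [*(C+X*x),z-manip.grip_point_offset]
E
python3 - <<'E'
from h import *
print(manip.grip_point_offset)
for k in(1,-1):
  for w in np.linspace(W0,W1,4):
    q=manip.inverse_kinematics([*C,135],down(w+k*np.pi/2)); print("tab",k,w, None if q is None else np.round(q,2))
  for th in(0,.5,.9,1.2):
    q=manip.inverse_kinematics(barp(th),down(PHI+(k-1)*np.pi/2)); print("bar",k,th,None if q is None else np.round(q,2))
E
```

```text
18.700000000000003
tab 1 0.857 [ 0.8   0.86 -1.3   1.84  0.91  1.2   1.62]
tab 1 1.5022654422649655 [ 0.8   0.86 -1.3   1.84  0.91  1.2   2.26]
tab 1 2.147530884529931 [-0.62  0.51  0.68  1.89 -0.41  0.89 -2.3 ]
tab 1 2.7927963267948965 [ 0.55  0.58 -0.85  1.85  0.53  0.96 -2.45]
bar 1 0 [ 0.21  0.71 -0.76  1.66  0.56  1.    0.48]
bar 1 0.5 [ 0.58  0.8  -1.3   1.65  0.79  1.32  0.37]
bar 1 0.9 [ 0.75  0.63 -1.3   1.67  0.62  1.33  0.57]
bar 1 1.2 [ 0.87  0.47 -1.2   1.71  0.46  1.28  0.8 ]
tab -1 0.857 [ 0.63  0.63 -0.96  1.84  0.61  1.   -1.31]
tab -1 1.5022654422649655 [ 0.59  0.6  -0.9   1.84  0.57  0.98 -0.63]
tab -1 2.147530884529931 [ 0.57  0.59 -0.87  1.85  0.54  0.97  0.03]
tab -1 2.7927963267948965 [ 0.56  0.58 -0.86  1.85  0.53  0.96  0.69]
bar -1 0 [ 0.05  0.64 -0.51  1.66  0.37  0.94 -2.52]
bar -1 0.5 [ 0.31  0.52 -0.76  1.66  0.39  1.12 -2.48]
bar -1 0.9 [ 0.72  0.57 -1.22  1.68  0.56  1.29 -2.52]
bar -1 1.2 [ 0.82  0.42 -1.11  1.71  0.4   1.26 -2.29]
```

```bash
python3 - <<'E'
from h import *
import cv2
o=lambda w:down(w-np.pi/2)
manip.movep([*C,260],o(W0))
print(manip.move_l([*C,136],o(W0),speed=120,f_stop=8))
manip.move_gripper(5,newtons=20); s=manip.sense(); print(s["t"],s["gripper_width"],s["contact_force"],s["moment"],s["tool_pos"])
for w in np.linspace(W0,W1+0.03,7)[1:]:
    manip.move_l([*C,136],o(w),speed=60); s=manip.sense(); print(s["t"],np.round(s["contact_force"],1),np.round(s["moment"],2),s["gripper_width"])
manip.move_gripper(50); manip.move_l([*C,260],speed=150)
manip.movep([*barp(0)[:2],240],down(PHI))
print(manip.sense()["t"])
cv2.imwrite("pics/top1.png",cv2.resize(imaging.camera("top")[130:270,240:415,::-1],None,fx=4.2,fy=4.2,interpolation=cv2.INTER_CUBIC))
E
```

```text
False
4.6083 11.589468821049971 [ 2.16394484 -2.50423632  0.97296601] [-0.27228924 -0.36340203  0.04892397] [563.20297666  24.11321235 136.18950992]
5.0833 [ 4.7 -3.2  1.3] [-0.55 -0.6   0.1 ] 11.832331518851015
5.5583 [ 4.8 -3.5  1. ] [-0.64 -0.67  0.08] 11.727544718646056
6.0333 [ 4.9 -2.9  0.8] [-0.62 -0.78  0.17] 11.699446613881758
6.5083 [ 5.9 -2.7 -0.4] [-0.58 -0.87  0.1 ] 11.741349764862218
6.9833 [ 6.  -2.2 -0.3] [-0.58 -0.98  0.12] 11.517423420131014
7.4583 [ 6.2 -1.9  0.1] [-0.61 -1.05  0.07] 11.56943951029348
9.5667
```

View pics/top1.png

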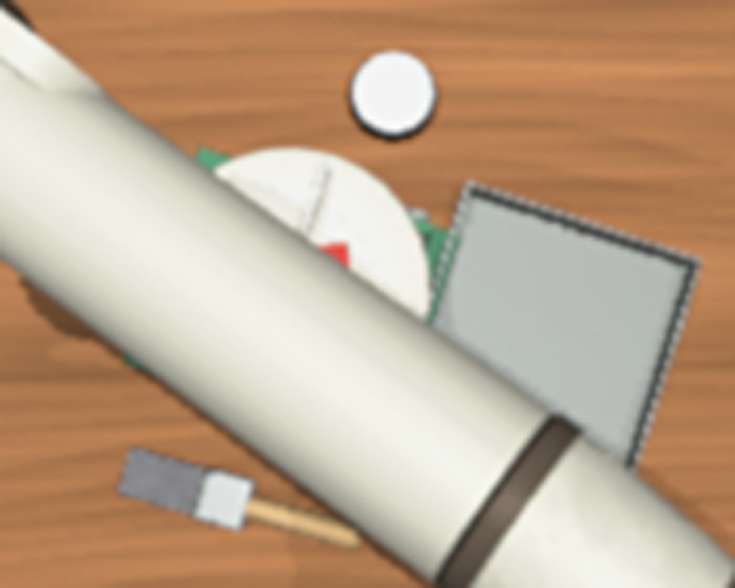

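The wall now lies parallel to the tray edge with a red tip on the tray side. Next I'll grasp the bar.

```bash
python3 - <<'E'
from h import *
import cv2
manip.move_gripper(40)
print(manip.move_l(barp(0),down(PHI),speed=80,f_stop=10))
def rep():
    s=manip.sense(); print(round(s["t"],1),np.round(s["contact_force"],1),np.round(s["moment"],2),round(s["gripper_width"],1),np.round(s["tool_pos"]))
    return np.linalg.norm(s["contact_force"])
rep(); manip.move_gripper(5,newtons=30); rep()
for th in np.arange(.1,.96,.1):
    manip.move_l(barp(th),down(PHI),speed=60)
    if rep()>60: print("HIGH",th);break
manip.pause(.5); rep()
for n in("scene","top"): cv2.imwrite(f"pics/{n}2.png",imaging.camera(n)[:,:,::-1])
a=cv2.imread("pics/scene2.png")[110:250,230:410];b=cv2.imread("pics/top2.png")[130:270,240:420]
cv2.imwrite("pics/both2.png",cv2.resize(np.hstack([a,b]),(800,311),interpolation=cv2.INTER_CUBIC))
E
```

```text
False
11.6 [-0.2 -0.8  0.6] [ 0.01  0.03 -0.01] 40.2 [617. 175. 112.]
12.0 [0.  0.3 3.1] [-0.09  0.1   0.03] 13.2 [617. 175. 112.]
12.5 [ 1.   0.9 -0.1] [ 0.43 -0.36  0.03] 12.8 [615. 169. 135.]
13.1 [2.2 2.4 0.4] [ 0.76 -0.56  0.01] 12.6 [612. 162. 157.]
13.6 [3.6 4.4 2.7] [ 0.99 -0.77 -0.01] 13.1 [609. 152. 179.]
14.2 [3.5 5.2 4. ] [ 1.22 -0.82  0.01] 12.8 [605. 141. 200.]
14.7 [3.5 5.1 4.9] [ 1.22 -0.86  0.01] 12.4 [600. 127. 219.]
15.3 [4.  4.6 6.6] [ 1.35 -0.86 -0.01] 12.6 [595. 112. 237.]
15.8 [3.6 6.5 9.6] [ 1.55 -0.91 -0.03] 12.7 [589.  96. 253.]
16.4 [ 3.6  6.2 11.3] [ 1.7  -0.9  -0.02] 12.7 [582.  78. 268.]
16.9 [ 4.   7.5 14.2] [ 1.84 -0.9   0.06] 12.4 [575.  59. 280.]
17.4 [ 3.4  7.5 15.1] [ 1.84 -0.87  0.04] 12.4 [575.  59. 280.]
```

View pics/both2.png

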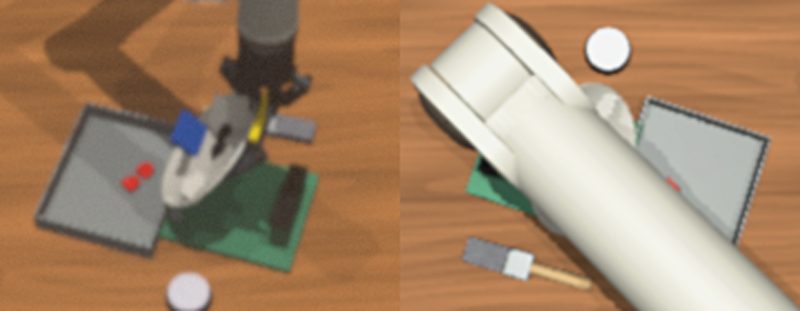

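Both reds are in the tray, at about (131,183) and (146,170) in the crop, and the blacks are held behind the wall. Now I'll lower the dish and release.

```bash
python3 - <<'E'
from h import *
import cv2
for th in [*np.arange(.8,.05,-.1),0]:
    manip.move_l(barp(th),down(PHI),speed=60)
s=manip.sense(); print(s["t"],s["contact_force"],s["tool_pos"])
p=barp(0); print(manip.move_l([p[0],p[1],p[2]-3],speed=15,f_stop=12))
s=manip.sense(); print(s["contact_force"],s["tool_pos"])
manip.move_gripper(40); manip.move_l([p[0],p[1],260],speed=120)
manip.movej([1.553,0.501,-0.427,1.55,0.221,1.138,-0.21])
print(manip.sense()["t"])
a=imaging.camera("scene")[110:250,230:410,::-1];b=imaging.camera("top")[130:270,240:420,::-1]
cv2.imwrite("pics/both3.png",cv2.resize(np.hstack([a,b]),(800,311),interpolation=cv2.INTER_CUBIC))
E
```

```text
22.4833 [-0.24648884  0.64913627 11.88899125] [617.2822092  175.03491783 111.55914768]
True
[-0.78481093 -1.12666754  7.726927  ] [617.33805063 175.04081496 111.68112163]
27.6333
```

View pics/both3.png

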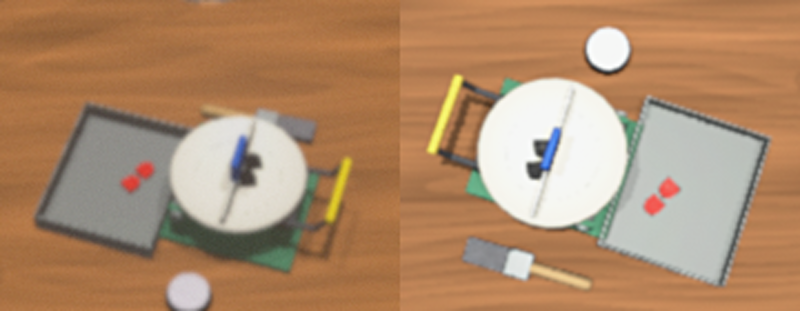

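Both reds lie in the tray at (655,205) and (669,188), both blacks are in the dish by the wall, and the bar is back level. Handing in.

```bash
python3 -c "
from plant import manip
print(manip.sign_off())"
```

```text
the job is handed in; nothing more can be done
None
```

I handed the job in after about 28 s of the 69 s allowed: in the last pictures both red tips are in the tray, both black tips are in the dish, and the dish is level and released. The judge's verdict was not shown.

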